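# Pop the bit case out of its dock and trap it with the other finger

### The arm

A 6-joint arm with a two-finger parallel gripper is mounted at the origin on a cart in front of the work surface, level with it; the furniture and walls round the work are solid. World frame = base frame: x ahead of the robot, y to its left, z up, the work surface at z = 0. Lengths are in m, angles in rad, forces in N, time in s.
With the tool pointing down it reaches from about 0.325 to 0.875 m from the base axis. Payload 4.4 kg.
Tool frame: the origin (TCP) lies between the finger pads; the fingertips stand 11 mm ahead of it and the grasp point (between the pads) lies 8 mm behind it; z points along the fingers, y is the line along which they close (so a half turn about z gives the same grasp; the last joint's range is limited). The gripper opens to 85 mm and grips with 20 to 120 N. Pads are 22 mm wide; open, the fingers measure 114 mm over their backs; the gripper's body (76 mm by 85 mm) begins 54 mm behind the grasp point. The pads swing forward as they close: fully open they stand 13 mm farther back than shut.
Start: joints at [1.117, 0.207, 1.542, -0, 1.393, -0.15], TCP at [0.172, 0.549, 0.242] pointing down, gripper open.
Joint ranges: [-2.73, 2.73], [-0.86, 2.22], [0.23, 2.46], [-1.11, 4.25], [0.08, 2.63], [-2.82, 2.82]. Speed limits (rad/s): [2.79, 2.79, 3.14, 3.14, 3.14, 3.14].

### API

Orientations are given as a 3x3 rotation matrix whose columns are the frame's x, y, z axes.
In Python, from bench import manip, imaging, ticket gives the robot as it stands.
- The arm moves only by the tool arm_command, never from a script. Its argument "moves" is text: rows parted by semicolons, each of 7 numbers parted by spaces: the gripper command: -1 is shut, 1 is fully open, values between are in proportion, then the shift along the tool's x, y, z in mm, then the turn, a rotation vector about the tool's x, y, z in rad. A call has 1 to 20 rows; each row shifts and turns the commanded pose from where the row before left it, along the tool's axes as they then stand; what a row does not reach is not made up. A row lasts 1/10 s, in which the tool goes at most 50 mm and 8.59 degrees, less where a joint would pass 70% of its speed; a pose out of reach is approached as far as the arm can. A call is refused whole if a number of a shift passes 50 or a number of a turn 0.15, either way. A call with a gripper value outside its range is refused whole. The fingers move at their own pace and stop on an object; "squeeze" is the grip in N (left out, the last holds). Time passes only in rows, so rows that do not move let the fingers close. It gives the time, the measured TCP pose, the force, the opening and the grip force at its end, in the units of the state.
- manip.observe(): the state, without advancing time (a new reading comes with each control period).
- imaging.grab_frame(name): name is "side" or "top" or "wrist"; returns a dict with "frame" (384x512x3 uint8, blue, green, red), "fov_y" (degrees; the focal length in pixels is half the picture's height over the tangent of half this angle, whatever the lens; pixels are square), "cx", "cy" (the principal point, pixels), "origin" and "attitude" of the camera in the world. Camera axes: x right, y up, looking along -z (the intrinsics and any distortion apply to the point x, -y, -z); pixel columns grow to the right and rows downward; lengths in m; the calibration is good to about 2 mm. The wrist camera is an equidistant fisheye: a pixel r from the principal point sees the ray r / f radians off the axis. A picture is of the moment at which its call begins. There is no depth.
- ticket.hand_in(): hands the job in; it is judged then, once.
The state is a dict: "time": time; "joint_pos": joint angles; "qvel": joint speeds; "effort": joint torques, N m; "tool_pos": TCP position; "orientation": TCP orientation; "ft_force": force on the tool from outside, world axes, zero at the start; "moment": the same for the moment, N m; "gripper_width": finger opening in m; "grasp_force": force on a finger pad.
Only numpy, scipy, OpenCV 4.12 (cv2) and the standard library are available. Lean on these libraries where they do the work, as an engineer would, in place of code of your own. Each camera call takes 0.05 s, during which the arm holds its last target. There are 200 camera calls.

### The job

Press the red ejector key of the sloping dock with one finger, so that the spring pops the green bit case out, and trap the case with the other finger on the sloping bed before it slides off the front end. Finish while holding: keep the key pressed down with the one finger and the case stopped on the bed by the other. Do not lift or grip the case, and leave the other things on the table alone.

Things in the scene. Friction and masses are not known exactly. Their poses are not given: they have to be found in the camera images.
- dock_deck: Smooth aluminium bed of the fixed dock, sloping 18 degrees down towards its open front end. Origin: on the bed's surface, centre line, at the catch line, 48 mm above the table. x points up the slope, y to the left across it, z square to the bed. Bed 74 mm wide, from x = -108 to +116 mm; lips 4 mm high along y = +-35 mm; blue guides 16 mm high beside the case from x = +10 mm on.
- catch_point (a point): Foot of the brass catch, on the bed, 2.5 mm down the slope from the catch line. The catch is 24 mm wide and stands 6 mm up in front of the case. It sinks as the key goes down, frees the case when the key is about 7 to 8 mm down, and rises again under the case if the key comes up.
- bed_front (a point): Middle of the bed's open front end, 14 mm above the table, 108 mm down the slope from the catch line. Once freed, the case is kicked by a sprung pin behind it (2.4 N, 10 mm stroke) and slides down the slippery bed (friction about 0.12) and off this end, within about half a second, unless stopped.
- key_top (a point): Top centre of the red ejector key, a plate 44 mm along the bed by 50 mm across, on a black housing right of the bed; 27 mm (level) before the catch line, 72 mm right (-y) of the bed's centre line. At rest its top is level, 58 mm above the table; it moves straight down. Fully down it is 7 mm higher than the bed beside it, so another fingertip level with the pressing one clears the bed by 7 mm.
- eject_key (a joint): Travel of the key in m: 0 at rest, 0.012 fully down. Its spring pushes back with 2.4 N at rest and 6 N fully down (and up to 3 N more while the catch is still loaded).
- case_centre (a point): Centre of the closed green and black bit case, a solid block 62 mm wide (across the bed), 88 mm long (along it) and 26 mm thick, 0.1 to 0.2 kg, loose, flat on the bed. At the start it is seated, the foot of its front face at the catch line (its upper front edge overhangs that by 8 mm): its centre is 44 mm up the slope from there and 13 mm above the bed.
- screwdriver: Bystander: screwdriver with a red handle, 194 mm long, lying on the table; origin under its centre.
- calliper: Bystander: steel vernier calliper, 165 mm long, lying on the table; origin under its centre.
- pliers: Bystander: pliers with red handles, 184 mm long, lying on the table; origin under the centre.
- screw_jar: Bystander: glass jar of screws with a lid, 64 mm across, 80 mm high; origin under its centre.
- masking_tape: Bystander: roll of masking tape lying flat, 88 mm across, 24 mm high; origin under its centre.

How it is judged:
On the way, in this order (a step that is already met when the one before it is completed fails the run):
1. the red key is pressed down (value of joint eject_key above 0.003 m).
2. the case has popped out past the catch and is stopped on the bed by a finger while the key is down (x of case_centre in the frame of dock_deck below 0.039 m and contact force between the fingers and bit_case above 0.03 N and linear speed of bit_case below 0.02 m/s and value of joint eject_key above 0.006 m), for 0.3 s.
At the end, for the whole second after the job is handed in: The key is still held at least 6 mm down, and a finger still touches the case, which is at rest flat on the bed, at least 5 mm down the slope from its seat and with its front end not past the front end of the bed (centre between 55 mm below and 39 mm above the catch line) (value of joint eject_key above 0.006 m and contact force between the fingers and bit_case above 0.03 N and x of case_centre in the frame of dock_deck between -0.055 and 0.039 m and z of case_centre in the frame of dock_deck between 0.009 and 0.019 m and linear speed of bit_case below 0.01 m/s); the arm keeps its last pose, push and grip.
It fails at once if the case slides off the bed (x of case_centre in the frame of dock_deck below -0.07 m or z of case_centre in the frame of dock_deck below 0 m).
It fails at once if the case is lifted from the bed (z of case_centre in the frame of dock_deck above 0.024 m).
It fails at once if another thing on the table is moved by more than 2 cm (distance of any of screwdriver, calliper, pliers, screw_jar, masking_tape from where it was at the start of the episode above 0.02 m).
It also fails if it takes over 26 s, if anything falls off the work surface, if the arm or the gripper's body presses on something with over 40 N, if the wrist force passes 120 N, or if a joint passes its speed limit or range.

## Working session

There is one attempt and no reset: what is moved stays moved. The work goes in short steps, Python scripts to look and compute and a tool call to move; the robot and the scene stay as the last step left them, time stands still between calls to the robot, and variables do not carry over. Pictures are saved under pics/ and viewed, at most 10 in all, crops included, and the job is handed in when it is done.

Besides the shell and the picture viewer there is one more tool, called after "Request:" by a JSON object that holds its "method" and its "body". arm_command: Moves the arm, as the interface text tells. Its arguments: {"type":"object","properties":{"moves":{"type":"string"},"squeeze":{"type":"number"}},"required":["moves"]}

```bash
mkdir -p pics; python3 - <<'E'
from bench import manip, imaging
import cv2,json,numpy as np,pickle
d={}
for n in("side","top"):
    f=imaging.grab_frame(n); d[n]=f; cv2.imwrite(f"pics/{n}0.png",f["frame"])
    print(n,{k:np.round(v,4).tolist() for k,v in f.items() if k!="frame"})
pickle.dump(d,open("f0.pkl","wb"))
s=manip.observe();print(s)
E
```

```text
side {'fov_y': 46.666, 'cx': 254.371, 'cy': 191.2042, 'origin': [0.3225, -1.1361, 1.1199], 'attitude': [[0.9709, 0.1538, -0.1838], [-0.2396, 0.6332, -0.736], [0.0032, 0.7586, 0.6516]]}
top {'fov_y': 48.8455, 'cx': 248.4811, 'cy': 188.7089, 'origin': [0.4239, -0.0045, 1.7358], 'attitude': [[-0.0062, 0.9938, -0.1109], [-0.9999, -0.0073, -0.0092], [-0.01, 0.1109, 0.9938]]}
{'time': 0.1, 'joint_pos': array([ 1.11652825e+00,  2.07377636e-01,  1.54282989e+00, -9.53155745e-06,
        1.39352692e+00, -1.50492832e-01]), 'qvel': array([-9.54378849e-05, -5.32496250e-04, -4.02532852e-03, -5.70433871e-04,
       -1.45122854e-03,  9.69312698e-04]), 'effort': array([-9.42657643e-04, -3.84093726e+01, -2.92549717e+01, -2.45967494e-04,
        4.82050542e-03, -5.65847742e-06]), 'tool_pos': array([0.17170575, 0.54805449, 0.24120862]), 'orientation': array([[-9.54214384e-01,  2.99122117e-01, -9.31399681e-04],
       [ 2.99123405e-01,  9.54212486e-01, -1.92869748e-03],
       [ 3.11837130e-04, -2.11899432e-03, -9.99997706e-01]]), 'ft_force': array([0.32848857, 0.46494651, 0.19473853]), 'moment': array([-0.0132137 , -0.0078436 , -0.05274913]), 'grasp_force': 0.0, 'gripper_width': 0.0854752514861405}
```

View pics/top0.png

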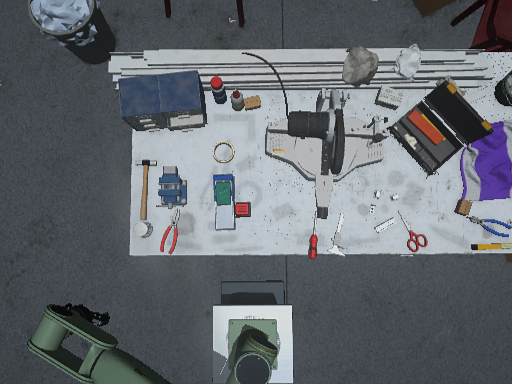

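View pics/side0.png

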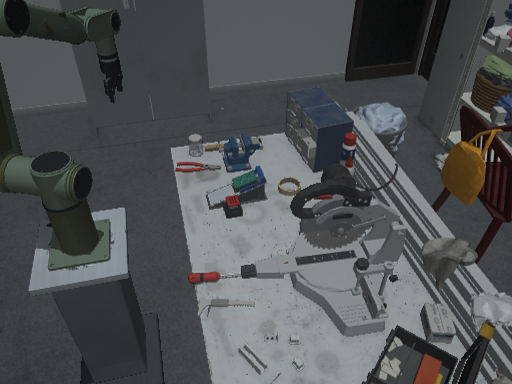

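The top view shows the dock with the green case at about (223,193), the red key at (243,209), and the open front end towards the robot at row ~228. The side view shows the key at (233,202), the case at (249,181), and the pliers and jar left of the dock.

```bash
cat > h.py <<'E'
import numpy as np,cv2
def ray(f,u,v):
    fl=192/np.tan(np.radians(f["fov_y"]/2)); d=np.array([(u-f["cx"])/fl,-(v-f["cy"])/fl,-1.])
    return np.array(f["origin"]),np.array(f["attitude"])@d
def onz(f,u,v,z):
    o,d=ray(f,u,v); return o+d*(z-o[2])/d[2]
def tri(r1,r2):
    A=np.zeros((3,3));b=np.zeros(3);R=[]
    for o,d in(r1,r2):
        d=d/np.linalg.norm(d);P=np.eye(3)-np.outer(d,d);A+=P;b+=P@o
    x=np.linalg.solve(A,b); return x
def mask(im,kind,box):
    h=cv2.cvtColor(im,cv2.COLOR_BGR2HSV).astype(int);H,S,V=h[...,0],h[...,1],h[...,2]
    m={"red":((H<8)|(H>172))&(S>130)&(V>70),"green":(H>45)&(H<90)&(S>80)&(V>35),"blue":(H>98)&(H<128)&(S>90)&(V>40)}[kind]
    o=np.zeros(m.shape,np.uint8);x0,y0,x1,y1=box;o[y0:y1,x0:x1]=m[y0:y1,x0:x1];return o
E
python3 - <<'E'
import pickle
from h import *
d=pickle.load(open("f0.pkl","rb"));T,S=d["top"],d["side"]
B={"top":(200,165,262,240),"side":(195,160,280,225)}
for k in("red","green","blue"):
    c={}
    for n in B:
        m=mask(d[n]["frame"],k,B[n]);n_,l,st,ce=cv2.connectedComponentsWithStats(m)
        for i in range(1,n_):
            if st[i,4]>12: print(k,n,st[i],ce[i].round(1))
        pts=np.argwhere(m)[:,::-1].astype(np.float32)
        r=cv2.minAreaRect(pts);print("  rect",np.round(r[0],1),np.round(r[1],1),round(r[2],1))
        c[n]=pts.mean(0)
    print(k,"tri",tri(ray(T,*c["top"]),ray(S,*c["side"])).round(4),"top z.058",onz(T,*c["top"],.058).round(4),"side",onz(S,*c["side"],.058).round(4))
a=T["frame"][160:245,195:270];b=S["frame"][160:225,190:285]
a=cv2.resize(a,None,fx=5,fy=5,interpolation=cv2.INTER_CUBIC);b=cv2.resize(b,None,fx=4,fy=4,interpolation=cv2.INTER_CUBIC)
o=np.zeros((425,770,3),np.uint8);o[:,:375]=a;o[:260,380:760]=b;cv2.imwrite("pics/crop0.png",o)
E
```

```text
red top [236 203  13  12 122] [241.9 208.9]
  rect [242.  208.5] [11. 12.] 90.0
red side [195 163   7   3  15] [198. 164.]
red side [195 168   7   3  17] [197.8 168.9]
red side [226 195  14  11  98] [232.4 200.4]
  rect [216.7 183.8] [60.  12.7] 46.7
red tri [0.5169 0.0381 0.0983] top z.058 [0.5307 0.0379 0.058 ] side [0.5128 0.0847 0.058 ]
green top [216 182  15  22 303] [222.9 192.8]
  rect [223.  192.5] [21. 14.] 90.0
green side [232 171  25  19 243] [244.2 179.6]
  rect [244.2 179.7] [10.6 23. ] 66.8
green tri [0.5941 0.1115 0.08  ] top z.058 [0.5956 0.1131 0.058 ] side [0.6007 0.1378 0.058 ]
blue top [213 175  21  26 148] [222.5 181.6]
  rect [222.9 187.5] [25.7 19.2] 87.6
blue side [224 160  27  12 214] [236.4 164.6]
blue side [239 166  27  27 180] [255.  180.2]
  rect [244.3 171.1] [36.5 31.8] 66.8
blue tri [0.616  0.113  0.1155] top z.058 [0.6407 0.1151 0.058 ] side [0.6142 0.184  0.058 ]
```

View pics/crop0.png

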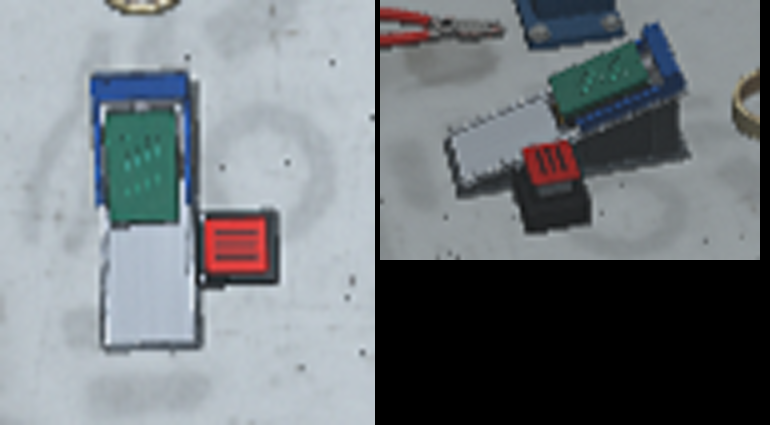

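The crop shows the key's red plate at about (241,209) in the top picture, with the dock axis nearly along world x, front end towards the robot. At about 4 mm per pixel this is good enough for a hover; I'll refine with the wrist camera from there.

Request:
{"method": "arm_command", "body": {"moves": "0.6 0 0 0 0 0 -0.1; 0.6 0 0 0 0 0 -0.1; 0.6 0 0 0 0 0 -0.104; 0.6 -24 -34 0 0 0 0; 0.6 -24 -34 0 0 0 0; 0.6 -24 -34 0 0 0 0; 0.6 -24 -34 0 0 0 0; 0.6 -24 -34 0 0 0 0; 0.6 -24 -34 0 0 0 0; 0.6 -24 -34 0 0 0 0; 0.6 -24 -34 0 0 0 0; 0.6 -24 -34 0 0 0 0; 0.6 -24 -34 0 0 0 0; 0.6 -24 -34 0 0 0 0; 0.6 -24 -34 0 0 0 0; 0.6 -24 -34 0 0 0 0; 0.6 -24 -34 0 0 0 0; 0.6 0 0 0 0 0 0; 0.6 0 0 0 0 0 0"}}

```text
time: 2.0
tool_pos: [0.508, 0.072, 0.2416]
orientation: [[-1.0, 0.002, -0.002], [0.002, 1.0, 0.0], [0.002, 0.0, -1.0]]
ft_force: [-0.3, -0.0, 0.1]
gripper_width: 0.0682
grasp_force: 0.0
```

```bash
python3 - <<'E'
from bench import manip, imaging
import cv2,numpy as np,pickle
f=imaging.grab_frame("wrist"); pickle.dump(f,open("w1.pkl","wb")); cv2.imwrite("pics/w1.png",f["frame"])
print({k:np.round(v,4).tolist() for k,v in f.items() if k!="frame"})
s=manip.observe();print(s["time"],s["tool_pos"],s["orientation"].round(4),s["gripper_width"],s["ft_force"])
E
```

```text
{'fov_y': 65.7065, 'cx': 257.8487, 'cy': 186.7222, 'origin': [0.4345, 0.0711, 0.3744], 'attitude': [[0.0017, -0.9586, -0.2847], [1.0, 0.0018, 0.0], [0.0005, -0.2847, 0.9586]]}
2.05 [0.50746837 0.07285462 0.2416161 ] [[-1.0e+00  5.0e-04 -1.8e-03]
 [ 5.0e-04  1.0e+00  6.0e-04]
 [ 1.8e-03  6.0e-04 -1.0e+00]] 0.06866757183112676 [-0.80289603 -0.16222773 -0.89901144]
```

View pics/w1.png

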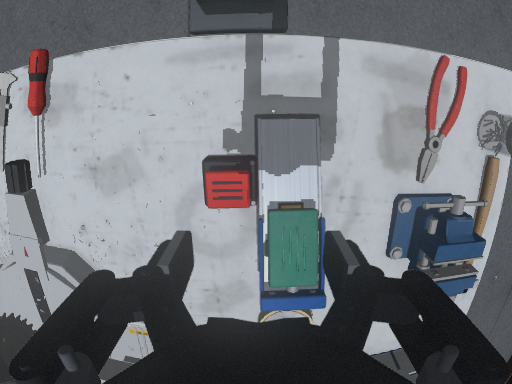

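Wrist view: key top at about (228,189), bed front corners at (257,115) and (319,115), brass catch at (291,206), and the case from (267,210) to (319,287).

```bash
cat >> h.py <<'E'
def fray(f,u,v):
    fl=192/np.tan(np.radians(f["fov_y"]/2)); x,y=(u-f["cx"])/fl,(v-f["cy"])/fl;r=np.hypot(x,y)+1e-12
    return np.array(f["origin"]),np.array(f["attitude"])@np.array([x/r*np.sin(r),-y/r*np.sin(r),-np.cos(r)])
def fz(f,u,v,z):
    o,d=fray(f,u,v);return o+d*(z-o[2])/d[2]
E
python3 - <<'E'
import pickle
from h import *
W=pickle.load(open("w1.pkl","rb"));im=W["frame"]
def rect(m,z):
    m=cv2.morphologyEx(m,cv2.MORPH_CLOSE,np.ones((5,5)))
    c=max(cv2.findContours(m,0,2)[0],key=cv2.contourArea)
    p=np.array([fz(W,*q[0],z)[:2] for q in c],np.float32)*1000
    print("bbox",cv2.boundingRect(c));r=cv2.minAreaRect(p);print(" rect mm",np.round(r[0],1),np.round(r[1],1),round(r[2],2))
rect(mask(im,"red",(190,140,262,220)),.058)
rect(mask(im,"green",(250,195,335,300)),.048+.044*.309+.026*.951)
for u,v in((257,115),(319,115)): print("front corner",fz(W,u,v,.014).round(4))
print("catch foot~",fz(W,291,208,.05).round(4))
# bed side edges: gradient rows 125..200
g=cv2.cvtColor(im,6)
a=cv2.resize(im[100:300,195:335],None,fx=3,fy=3,interpolation=cv2.INTER_CUBIC);cv2.imwrite("pics/w1c.png",a)
E
```

```text
bbox (205, 171, 45, 37)
 rect mm [531.4  36.8] [42.2 48.9] 0.2
bbox (268, 210, 50, 77)
 rect mm [593.8 111.1] [97.  56.8] 1.55
front corner [0.4516 0.0703 0.014 ]
front corner [0.4505 0.1458 0.014 ]
catch foot~ [0.5569 0.1099 0.05  ]
```

View pics/w1c.png

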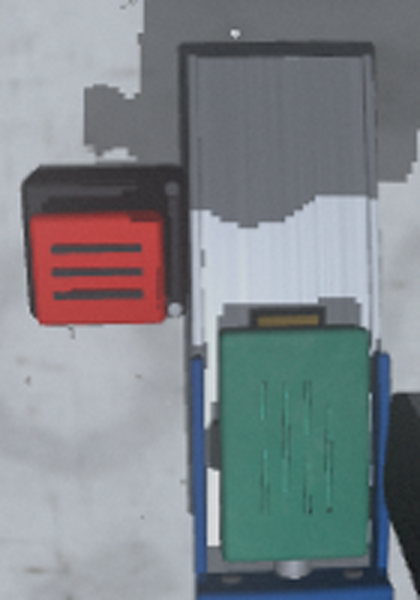

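Key centre is (0.531, 0.037), rect 42x49 mm against 44x50 given. Bed centre line is y≈0.109, 72 mm left of the key as it should be. The catch line is x≈0.557 and the yaw is about 0. I'll set the TCP at x≈0.527, y≈0.074 and go down.

Request:
{"method": "arm_command", "body": {"moves": "0.6 -10 0.5 0 0 0 0; 0.6 -10 0.5 0 0 0 0; 0.6 0 0 20 0 0 0; 0.6 0 0 20 0 0 0; 0.6 0 0 20 0 0 0; 0.6 0 0 20 0 0 0; 0.6 0 0 20 0 0 0; 0.6 0 0 20 0 0 0; 0.6 0 0 20 0 0 0; 0.6 0 0 12 0 0 0; 0.6 0 0 8 0 0 0; 0.6 0 0 0 0 0 0; 0.6 0 0 0 0 0 0"}}

```text
time: 3.35
tool_pos: [0.5288, 0.0739, 0.0829]
orientation: [[-1.0, -0.001, 0.001], [-0.001, 1.0, -0.0], [-0.001, -0.0, -1.0]]
ft_force: [-0.2, -0.4, -0.7]
gripper_width: 0.0682
grasp_force: 0.0
```

```bash
python3 - <<'E'
from bench import manip, imaging
import cv2,numpy as np
f=imaging.grab_frame("wrist")
s=imaging.grab_frame("side")["frame"][150:230,185:285]
o=np.zeros((600,800,3),np.uint8);o[:384,:512]=f["frame"];o[384:584,:250]=cv2.resize(s,None,fx=2.5,fy=2.5);cv2.imwrite("pics/w2.png",o)
s=manip.observe();print(s["time"],s["tool_pos"],s["gripper_width"],s["ft_force"])
E
```

```text
3.45 [0.52915036 0.07378448 0.08341623] 0.06841278164412884 [ 0.28286545  0.32866642 -0.14671494]
```

View pics/w2.png

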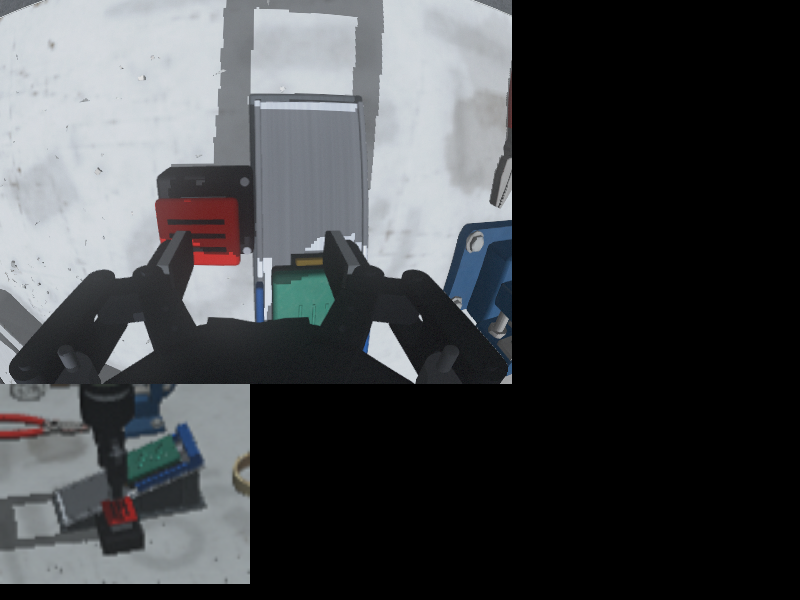

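The fingers straddle as planned. The key finger tip is at about (178,235), above the key's left part (157–240), and the other is at (338,235), over the bed in front of the case. I'll check these in numbers.

```bash
python3 - <<'E'
from bench import manip, imaging
from h import *
W=imaging.grab_frame("wrist")
for p in((163,233),(178,233),(192,237),(326,235),(340,233),(354,237)): print(p,fz(W,*p,.074).round(3))
for p in((157,200),(238,198),(240,264),(165,262)): print("key",p,fz(W,*p,.058).round(3))
print(fz(W,272,266,.073).round(3), "case top front edge")
print(fz(W,310,266,.053).round(3), "catch")
E
```

```text
(163, 233) [0.524 0.021 0.074]
(178, 233) [0.524 0.03  0.074]
(192, 237) [0.526 0.037 0.074]
(326, 235) [0.525 0.11  0.074]
(340, 233) [0.524 0.117 0.074]
(354, 237) [0.527 0.126 0.074]
key (157, 200) [0.511 0.014 0.058]
key (238, 198) [0.509 0.062 0.058]
key (240, 264) [0.553 0.062 0.058]
key (165, 262) [0.553 0.014 0.058]
[0.545 0.081 0.073] case top front edge
[0.558 0.107 0.053] catch
```

Request:
{"method": "arm_command", "body": {"moves": "0.6 2 0 4 0 0 0; 0.6 2 0 4 0 0 0; 0.6 0 0 4 0 0 0; 0.6 0 0 2 0 0 0; 0.6 0 0 0 0 0 0; 0.6 0 0 0 0 0 0"}}

```text
time: 4.1
tool_pos: [0.5241, 0.0737, 0.0682]
orientation: [[-1.0, -0.0, -0.0], [-0.0, 1.0, 0.0], [0.0, 0.0, -1.0]]
ft_force: [0.3, 0.2, -0.4]
gripper_width: 0.068
grasp_force: 0.0
```

Request:
{"method": "arm_command", "body": {"moves": "0.6 0 0 2 0 0 0; 0.6 0 0 1 0 0 0; 0.6 0 0 0 0 0 0; 0.6 0 0 0 0 0 0"}}

```text
time: 4.5
tool_pos: [0.5241, 0.0737, 0.0653]
orientation: [[-1.0, -0.0, -0.0], [-0.0, 1.0, -0.0], [0.0, -0.0, -1.0]]
ft_force: [0.2, 0.1, 0.4]
gripper_width: 0.0686
grasp_force: 0.0
```

Request:
{"method": "arm_command", "body": {"moves": "0.6 0 0 2 0 0 0; 0.6 0 0 1 0 0 0; 0.6 0 0 0 0 0 0; 0.6 0 0 0 0 0 0"}}

```text
time: 4.9
tool_pos: [0.5241, 0.0737, 0.0622]
orientation: [[-1.0, -0.0, -0.0], [-0.0, 1.0, -0.0], [0.0, -0.0, -1.0]]
ft_force: [-0.1, -0.4, -0.4]
gripper_width: 0.0683
grasp_force: 0.0
```

Request:
{"method": "arm_command", "body": {"moves": "0.6 0 0 2 0 0 0; 0.6 0 0 0 0 0 0; 0.6 0 0 0 0 0 0"}}

```text
time: 5.2
tool_pos: [0.5243, 0.0737, 0.0605]
orientation: [[-1.0, -0.0, 0.0], [-0.0, 1.0, -0.0], [-0.0, -0.0, -1.0]]
ft_force: [-0.7, -0.0, 2.3]
gripper_width: 0.0682
grasp_force: 1.1
```

Request:
{"method": "arm_command", "body": {"moves": "0.6 0 0 2 0 0 0; 0.6 0 0 0 0 0 0; 0.6 0 0 0 0 0 0"}}

```text
time: 5.5
tool_pos: [0.5244, 0.0737, 0.0584]
orientation: [[-1.0, -0.0, 0.001], [-0.0, 1.0, -0.0], [-0.001, -0.0, -1.0]]
ft_force: [0.0, 0.1, 3.0]
gripper_width: 0.0683
grasp_force: 1.5
```

Request:
{"method": "arm_command", "body": {"moves": "0.6 0 0 2 0 0 0; 0.6 0 0 0 0 0 0; 0.6 0 0 0 0 0 0"}}

```text
time: 5.8
tool_pos: [0.5243, 0.0738, 0.0563]
orientation: [[-1.0, -0.0, 0.0], [-0.0, 1.0, -0.0], [-0.0, -0.0, -1.0]]
ft_force: [-1.0, 0.3, 3.1]
gripper_width: 0.0683
grasp_force: 1.7
```

Contact came at TCP z≈0.0605, so the key is about 4 mm down. I'll press on to about 11 mm.

Request:
{"method": "arm_command", "body": {"moves": "0.6 0 0 2 0 0 0; 0.6 0 0 2 0 0 0; 0.6 0 0 2 0 0 0; 0.6 0 0 1 0 0 0; 0.6 0 0 0 0 0 0; 0.6 0 0 0 0 0 0; 0.6 0 0 0 0 0 0; 0.6 0 0 0 0 0 0; 0.6 0 0 0 0 0 0; 0.6 0 0 0 0 0 0"}}

```text
time: 6.8
tool_pos: [0.5243, 0.0737, 0.0497]
orientation: [[-1.0, -0.001, 0.0], [-0.001, 1.0, -0.0], [-0.0, -0.0, -1.0]]
ft_force: [-2.1, -0.3, 7.5]
gripper_width: 0.0686
grasp_force: 4.2
```

```bash
python3 - <<'E'
from bench import manip, imaging
import cv2,numpy as np
f=imaging.grab_frame("wrist")
s=imaging.grab_frame("side")["frame"][150:230,185:285]
o=np.zeros((600,800,3),np.uint8);o[:384,:512]=f["frame"];o[384:584,:250]=cv2.resize(s,None,fx=2.5,fy=2.5);cv2.imwrite("pics/w3.png",o)
s=manip.observe();print(s["time"],s["tool_pos"],s["gripper_width"],s["ft_force"],s["grasp_force"])
E
```

```text
6.9 [0.52426476 0.07371983 0.04974374] 0.06837267791661551 [-2.12206892  1.26427933  8.13083923] 4.223011175072315
```

View pics/w3.png

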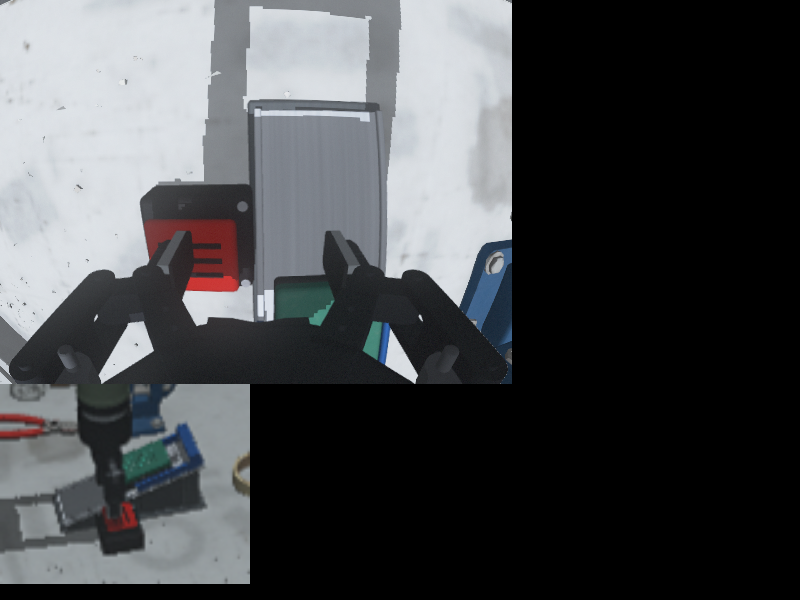

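The case seems to have come out onto the finger: a gap shows behind it in the side view, its front edge is at row ~277 in the wrist view, and the tool feels about 2 N towards the robot. I'll measure how far it has moved.

```bash
python3 - <<'E'
from bench import manip, imaging
import pickle
from h import *
W=imaging.grab_frame("wrist");S=imaging.grab_frame("side");S0=pickle.load(open("f0.pkl","rb"))["side"]
g=mask(W["frame"],"green",(265,255,325,310));r=[np.argwhere(g[:,c])[:,0].min() for c in range(282,318) if g[:,c].any()]
print("edge row",np.median(r))
for z in(.073,.070,.066):print(fz(W,300,np.median(r),z).round(4))
# shift of the case's right/back end in the side view: green centroids and extents, blue-free
for f in(S0,S):
    m=mask(f["frame"],"green",(222,160,275,200));p=np.argwhere(m)[:,::-1]
    i=p[:,0].argmax();print(p[:,0].max(),p[p[:,0]>p[:,0].max()-4].mean(0),p[:,1].min(),len(p))
a=np.hstack([cv2.resize(f["frame"][155:205,220:280],None,fx=6,fy=6,interpolation=cv2.INTER_CUBIC) for f in(S0,S)]);cv2.imwrite("pics/s3.png",a)
s=manip.observe();print(s["tool_pos"],s["ft_force"],s["time"])
E
```

```text
edge row 284.0
[0.5287 0.0916 0.073 ]
[0.5308 0.0921 0.07  ]
[0.5337 0.0928 0.066 ]
256 [253.92 176.88] 171 243
252 [250.03448276 178.93103448] 173 196
[0.52425415 0.07370731 0.04973949] [-1.74923212  0.64227468  8.65073007] 7.0
```

View pics/s3.png

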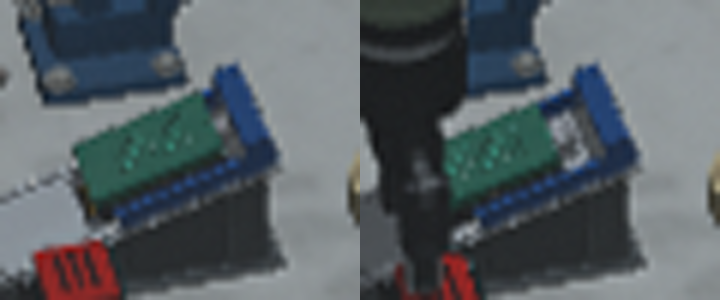

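The side pictures show the rear edge of the case moved about 4 px, roughly 13 mm down the slope. Its front edge is at x≈0.532, against the finger face (~0.535). The key is about 10.8 mm down and everything is at rest.

```bash
python3 -c "
from bench import ticket
print(ticket.hand_in())"
```

```text
the job is handed in; nothing more can be done
None
```

I handed the job in with the key held about 11 mm down and the case stopped on the bed by the other finger, roughly 12 mm out of its seat; the hand-in returned no verdict.

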